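# Bin the spent cell with the pedal lid

## Task

The red battery cell is spent: take it from the blue cradle and lay it across the yellow-sided feed chute of the grey cell bin, so that it rolls down and rests against the closed lid. Then press the bin's pedal right down to its stop, without leaning on it hard, so that the lid rises and the cell rolls in, and let the pedal up slowly under control so that the lid closes softly. Work the lid with the pedal only, and leave the other things where they are.

Things in the scene. Friction and masses are not known exactly. Their poses are not given: they have to be found in the camera images.
- bin: Grey steel bin fixed to the bench, 100 mm deep (x, pointing away from the pedal side), 160 wide (y), 155 high, yellow lid on top, feed chute on its +y side, black pedal in front (-x). Origin: centre of its underside. Never press on the bin or pedal with over 22 N. Two steel guide posts 45 mm high stand on its front face, at x -50 to -66 mm, y 9 to 17 mm either side.
- chute_mid (a point): Middle of the chute's floor, fixed on the bin at (0, 0.131, 0.136). The chute is a straight trough for a cell lying along the bin's x; its floor, 115 mm long, 92 mm wide inside, falls towards the bin's -y at 0.28 rad; yellow side walls stand 22 mm above it; the upper end is open. A cell laid here rolls down and rests on the closed lid's apron, its centre near bin (0, 0.094, 0.139).
- pedal_spot (a point): Point on the bench right under the middle of the pedal plate, fixed on the bin at (-0.185, 0, 0). Plate: springy black rubber, 60 mm in bin x, 70 in y, outer end 6 mm higher than the inner when up, 6 lower when down. Its height is adjustable, not measured: when up, the middle of its top is 58 to 88 mm above this point. It sinks 25 mm to a rigid stop, and the rubber gives 1 mm per 8 N besides.
- pedal (a joint): Pedal angle about its hinge, along y at bin x = -0.058: 0 up (lid shut), 0.2 rad at the stop (lid 0.55 rad up; the lid always turns 2.75 times the pedal's angle). Sprung: at the middle of the plate it takes 5 to 9 N to start, 10 to 15 N just before the stop. The cell passes only above about 0.175 rad. Let go of, it snaps up; rising faster than 0.55 rad/s slams the lid.
- lid: The yellow lid, 100 x 155 mm, 5 mm thick, with a curved apron of 150 mm radius that hangs down into the bin and closes the foot of the chute. Origin on its hinge, at bin (0, -0.070, 0.155); y points along the lid towards the chute. Not to be touched.
- cradle: Blue plastic cell cradle fixed to the bench, base plate 90 (x) x 185 (y) x 6 mm, three places 56 mm apart along its y, each with four little ridges 6 mm high, near the cell's ends; the plate is bare under the middle 40 mm of each cell. Origin: centre of its underside.
- red_cell: The spent cell: red cylinder, 26 mm diameter, 65 mm long, 90 g; origin at its centre, x along its axis (it may be rolled about x). It lies in one of the cradle's three places, along the cradle's x, its centre 19 mm above the bench.
- blue_cell: Good cell, blue, same size, in another place of the cradle; leave it.
- green_cell: Good cell, green, same size, in another place of the cradle; leave it.
- board: Green circuit board, 90 x 65 mm, 12 mm high; origin centre of underside; leave it.
- driver: Red-handled screwdriver, 170 mm long along its x, 26 mm thick; origin under its middle; leave it.
- spool: Yellow solder spool, 52 mm diameter, 39 mm high; origin centre of underside; leave it.
- flux: Small amber flux bottle, 28 mm diameter, 65 mm high; origin centre of underside; leave it.
- spray: White spray can, 56 mm diameter, 170 mm high; origin centre of underside; leave it.
Things that resemble listed ones, but are neither listed nor needed, are in the scene too. Of the things like the red_cell, leave any that is pink; of the rest the smaller one is meant.

How it is judged:
On the way, in this order (a step that is already met when the one before it is completed fails the run):
1. the red cell lies in the chute against the closed lid, let go of and at rest (value of joint pedal below 0.018 rad and y of red_cell in the frame of bin between 0.085 and 0.115 m and x of red_cell in the frame of bin between -0.03 and 0.03 m and z of red_cell in the frame of bin between 0.125 and 0.15 m and linear speed of red_cell below 0.03 m/s and contact force between the fingers and red_cell below 0.05 N), for 0.2 s.
2. the pedal is down, at least 0.193 of its 0.2 rad, and the cell has rolled into the bin (value of joint pedal above 0.193 rad and z of red_cell in the frame of bin between 0 and 0.06 m and x of red_cell in the frame of bin between -0.05 and 0.05 m and y of red_cell in the frame of bin between -0.08 and 0.08 m), for 0.2 s.
At the end, for the whole second after the job is handed in: The red cell lies at rest inside the bin (below 60 mm above the bench, within the bin's walls), the pedal is up and the lid shut (pedal angle under 0.018 rad), and the other cells and things are within 20 mm of where they were (value of joint pedal below 0.018 rad and z of red_cell in the frame of bin between 0 and 0.06 m and x of red_cell in the frame of bin between -0.05 and 0.05 m and y of red_cell in the frame of bin between -0.08 and 0.08 m and linear speed of red_cell below 0.03 m/s and distance of each of blue_cell, green_cell, board, driver, spool, flux, spray from where it was at the start of the episode below 0.02 m); the robot touches nothing.
It fails at once if the bin or its pedal is pressed with more than 22 N (contact force between any of the fingers, the arm and bin above 22 N).
It fails at once if the pedal comes up faster than 0.55 rad/s, so that the lid slams (velocity of joint pedal below -0.55 rad/s).
It fails at once if the robot touches the lid (contact force between any of the fingers, the arm and lid above 0.5 N).
It fails at once if another cell or thing is pushed more than 20 mm (distance of any of blue_cell, green_cell, board, driver, spool, flux, spray from where it was at the start of the episode above 0.02 m).
It also fails if it takes over 69 s, if anything falls off the work surface, if the arm or the gripper's body presses on something with over 40 N, if the wrist force passes 120 N, or if a joint passes its speed limit or range.

## Robot

A 6-joint arm with a two-finger parallel gripper is mounted at the origin on the work surface. World frame = base frame: x ahead of the robot, y to its left, z up, the work surface at z = 0. Lengths are in m, angles in rad, forces in N, time in s.
With the tool pointing down it reaches from about 0.3 to 0.775 m from the base axis. Payload 14.6 kg.
Tool frame: the origin (TCP) lies midway between the tips of the shut fingers; the grasp point (between the pads) lies 19 mm behind it; z points along the fingers, y is the line along which they close (so a half turn about z gives the same grasp; the last joint's range is limited). The gripper opens to 94 mm and grips with 3 to 60 N. Pads are 16 mm wide; open, the fingers measure 119 mm over their backs; the gripper's body (75 mm by 177 mm) begins 78 mm behind the grasp point.
Start: joints at [1.054, 0.3, 1.521, -0, 1.321, -0.067], TCP at [0.239, 0.495, 0.205] pointing down, gripper open.
Joint ranges: [-3.03, 3.03], [-0.79, 2.21], [0.23, 2.52], [-1.04, 4.18], [0, 3.07], [-2.55, 2.55]. Speed limits (rad/s): [2.22, 2.22, 2.57, 3.14, 3.14, 3.14].

## Interface

Orientations are given as [roll, pitch, yaw] about the fixed x, y, z axes, in that order (R = Rz(yaw) Ry(pitch) Rx(roll)).
In Python, from plant import r gives the robot as it stands.
- The arm moves only by the tool drive_tool, never from a script. Its argument "series" is a list that holds one entry, the list of rows, each a list of 7 numbers: the shift along the tool's x, y, z each as a share of 0.12 m, from -1 to 1, then the turn, a rotation vector about the tool's x, y, z each as a share of 2 rad, from -1 to 1, then the opening, from -1 (shut) to 1 (fully open), so that 0 is half open. A call has exactly 5 rows; each row shifts and turns the commanded pose from where the row before left it, along the tool's axes as they then stand; what a row does not reach is not made up. A row lasts 1/8 s, in which the tool goes at most 62.5 mm and 10.7 degrees, less where a joint would pass 70% of its speed; a pose out of reach is approached as far as the arm can. A call with a number of a shift or a turn outside -1 to 1 is refused whole. A call with a gripper value outside its range is refused whole. The fingers move at their own pace and stop on an object; the grip force is fixed at half the most. Time passes only in rows, so rows that do not move let the fingers close, or fill a call up. It gives the time, the measured TCP pose, the force, the opening and the grip force at its end, in the units of the state.
- r.read_state(): the state, without advancing time (a new reading comes with each control period).
- r.snapshot(name): name is "scene" or "top" or "wrist"; returns a dict with "image" (480x640x3 uint8, blue, green, red), "fx", "fy", "cx", "cy" (pixels), "rvec" (rotation vector, rad) and "tvec" (3), from world to camera coordinates, as OpenCV has them. Camera axes: x right, y down, z forward; pixel columns grow to the right and rows downward; lengths in m; the calibration is good to about 2 mm. A picture is of the moment at which its call begins. There is no depth.
- r.sign_off(): hands the job in; it is judged then, once.
The state is a dict: "t": time; "qpos": joint angles; "dq": joint speeds; "joint_efforts": joint torques, N m; "tcp_pos": TCP position; "ee_rot": TCP orientation; "force": force on the tool from outside, world axes, zero at the start; "wrist_torque": the same for the moment, N m; "grip_width": opening from 0.0 (shut) to 1.0 (fully open); "grasp_force": force on a finger pad.
Only numpy, scipy, OpenCV 4.12 (cv2) and the standard library are available. Lean on these libraries where they do the work, as an engineer would, in place of code of your own. Each camera call takes 0.05 s, during which the arm holds its last target. There are 200 camera calls.

## Working session

There is one attempt and no reset: what is moved stays moved. The work goes in short steps, Python scripts to look and compute and a tool call to move; the robot and the scene stay as the last step left them, time stands still between calls to the robot, and variables do not carry over. Pictures are saved under pics/ and viewed, at most 10 in all, crops included, and the job is handed in when it is done.

Besides the shell and the picture viewer there is one more tool, called after "Emit:" in YAML: its name, and indented under it one key for each argument. drive_tool: Moves the arm, as the interface text tells. Shift numbers are shares of 0.12 m and turn numbers shares of 2 rad, none past 1 either way. Its arguments: {"type":"object","properties":{"series":{"type":"array","items":{"type":"array","items":{"type":"array","items":{"type":"number"}}}}},"required":["series"]}

```bash
mkdir -p pics; cat > h.py <<'E'
import numpy as np, cv2, json
from plant import r
def snap(cam,name):
    s=r.snapshot(cam); cv2.imwrite(f'pics/{name}.png',s['image'])
    json.dump({k:np.array(s[k]).tolist() for k in ('fx','fy','cx','cy','rvec','tvec')},open(f'pics/{name}.json','w')); return s
def cal(n):
    c=json.load(open(f'pics/{n}.json')); R=cv2.Rodrigues(np.array(c['rvec'],float).ravel())[0]; return c,R,np.array(c['tvec'],float).ravel()
def ray(n,u,v):
    c,R,t=cal(n); d=R.T@np.array([(u-c['cx'])/c['fx'],(v-c['cy'])/c['fy'],1]); return -R.T@t,d
def onz(n,u,v,z):
    o,d=ray(n,u,v); return o+d*(z-o[2])/d[2]
def tri(*obs):
    A=np.zeros((3,3));b=np.zeros(3)
    for n,u,v in obs:
        o,d=ray(n,u,v); d=d/np.linalg.norm(d); P=np.eye(3)-np.outer(d,d); A+=P;b+=P@o
    p=np.linalg.solve(A,b); return p,[float(np.linalg.norm(np.cross(p-ray(*o)[0],ray(*o)[1]/np.linalg.norm(ray(*o)[1])))) for o in obs]
def proj(n,p):
    c,R,t=cal(n); q=R@np.array(p)+t; return c['fx']*q[0]/q[2]+c['cx'],c['fy']*q[1]/q[2]+c['cy']
E
python3 - <<'E'
from h import *
np.set_printoptions(precision=3,suppress=True)
for c in('scene','top'):
    snap(c,c+'0'); print(c,ray(c+'0',320,240))
print(r.read_state())
E
```

```text
scene (array([1.07 , 0.709, 0.821]), array([-0.409, -0.662, -0.628]))
top (array([ 0.348, -0.072,  1.438]), array([ 0.183,  0.033, -0.983]))
{'t': 0.1, 'qpos': array([ 1.054,  0.3  ,  1.522, -0.   ,  1.321, -0.067]), 'dq': array([ 0.001, -0.001, -0.002, -0.003, -0.004, -0.   ]), 'joint_efforts': array([  0.001, -53.265, -35.328,   0.071,   0.023,  -0.   ]), 'tcp_pos': array([0.239, 0.495, 0.205]), 'ee_rot': array([-3.141, -0.   ,  2.692]), 'force': array([-0.434, -0.079, -0.615]), 'wrist_torque': array([0.004, 0.013, 0.002]), 'grasp_force': 0.0, 'grip_width': 1.0031309315466301}
```

View pics/scene0.png

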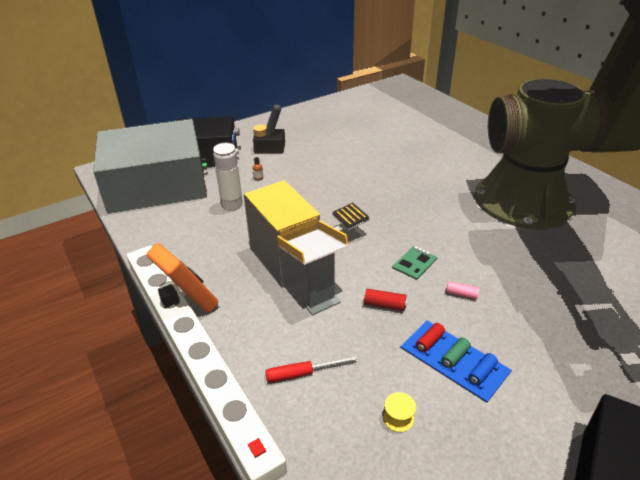

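View pics/top0.png

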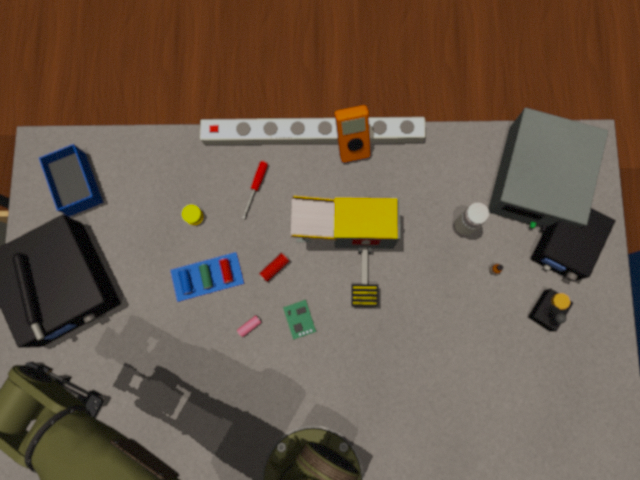

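The scene view shows the bin (290,240), the pedal (350,215), and the cradle (455,358) with red cell at (431,336). A larger loose red decoy is at (385,299) and a pink one at (462,290). The top view has the cradle's red cell at (227,270) and the pedal at (365,295). I'll enlarge both.

```bash
python3 - <<'E'
import cv2
a=cv2.imread('pics/top0.png')[185:320,165:415]; cv2.imwrite('pics/topc.png',cv2.resize(a,None,fx=3.2,fy=3.2,interpolation=cv2.INTER_CUBIC))
a=cv2.imread('pics/scene0.png')[175:400,235:520]; cv2.imwrite('pics/scenec.png',cv2.resize(a,None,fx=2.6,fy=2.6,interpolation=cv2.INTER_CUBIC))
E
```

```text
(no output)
```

View pics/topc.png

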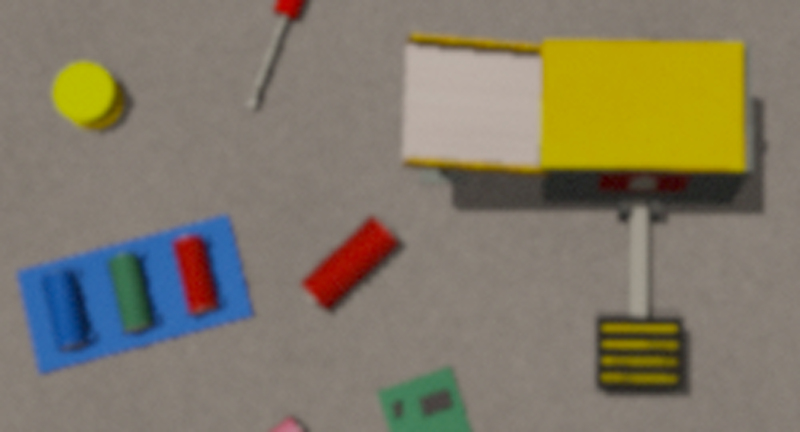

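View pics/scenec.png

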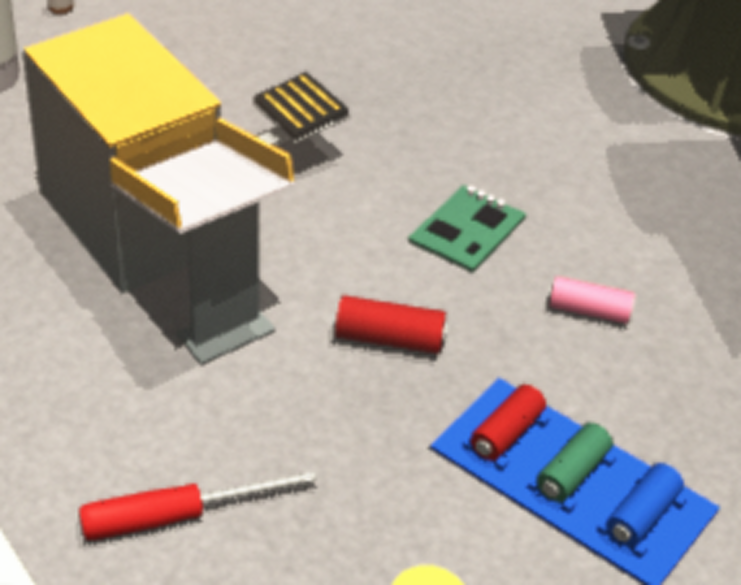

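```bash
python3 - <<'E'
from h import *
np.set_printoptions(precision=4,suppress=True)
T=lambda u,v:('top0',165+u/3.2-.3,185+v/3.2-.3)
S=lambda u,v:('scene0',235+u/2.6-.3,175+v/2.6-.3)
P={'red':((196,274),(509,421)),
'cr_a':((254,318),(500,378)),'cr_b':((230,215),(430,446)),'cr_c':((42,374),(719,507)),
'lid_nf':((541,42),(113,145)),'lid_nn':((541,171),(220,105)),'lid_ff':((743,40),(25,48)),'lid_fn':((747,170),(128,14)),
'ped1':((597,317),(299,137)),'ped2':((682,316),(254,100)),'ped3':((686,388),(306,72)),'ped4':((600,391),(349,107)),
'chute_up_near':((404,160),(292,180)),'chute_up_far':((412,36),(179,222))}
X={}
for k,(a,b) in P.items():
    p,e=tri(T(*a),S(*b)); X[k]=p; print(k,p,np.array(e))
ped=np.mean([X[f'ped{i}'] for i in (1,2,3,4)],0); print('ped',ped)
lid=np.mean([X[k] for k in X if k.startswith('lid')],0);print('lid',lid)
print('onz red',onz(*T(196,274),.025),onz(*S(509,421),.025))
f=lambda a,b:np.degrees(np.arctan2(*(X[b]-X[a])[[1,0]]))
print('bin y yaw', f('lid_ff','lid_nf'),f('lid_fn','lid_nn'),'ped',f('ped2','ped1'),f('ped3','ped4'),'cr x',f('cr_a','cr_b'),'cr y',f('cr_a','cr_c'))
a=onz(*T(188,238),.03);b=onz(*T(204,310),.03);print('cell axis',np.degrees(np.arctan2(*(a-b)[[1,0]])),np.linalg.norm(a-b))
E
```

```text
red [0.5311 0.2293 0.0188] [0.001 0.001]
cr_a [0.4959 0.1826 0.0017] [0.0007 0.0007]
cr_b [0.5839 0.2052 0.0013] [0.0008 0.0008]
cr_c [0.4497 0.3604 0.002 ] [0.0012 0.0012]
lid_nf [ 0.6916 -0.0621  0.1579] [0.0002 0.0002]
lid_nn [ 0.5924 -0.0624  0.1548] [0.0013 0.0013]
lid_ff [ 0.6905 -0.2168  0.1608] [0.0007 0.0007]
lid_fn [ 0.5901 -0.2178  0.1577] [0.0001 0.0001]
ped1 [ 0.4884 -0.1041  0.052 ] [0.0021 0.0021]
ped2 [ 0.4895 -0.1735  0.0512] [0.0012 0.0012]
ped3 [ 0.4306 -0.1747  0.0591] [0.0016 0.0016]
ped4 [ 0.4295 -0.1066  0.0592] [0.0005 0.0005]
chute_up_near [0.5997 0.044  0.1538] [0.0015 0.0015]
chute_up_far [0.6962 0.0389 0.1555] [0.0024 0.0024]
ped [ 0.4595 -0.1397  0.0554]
lid [ 0.6412 -0.1398  0.1578]
onz red [0.531  0.2273 0.025 ] [0.5345 0.2337 0.025 ]
bin y yaw 89.59035507591874 89.1665125500519 ped 90.90461057684402 90.91202680719014 cr x 14.37739821380375 cr y 104.5813175929212
cell axis 13.979246483065682 0.06212561239161042
```

```bash
cat >> h.py <<'E'
from scipy.spatial.transform import Rotation as Ro
def plan(tgt,yaw,n,roll=np.pi):
    s=r.read_state(); p=np.array(s['tcp_pos']); R=Ro.from_euler('xyz',s['ee_rot']); G=Ro.from_euler('xyz',[roll,0,yaw])
    w=(R.inv()*G).as_rotvec()/n; d=(np.array(tgt)-p)/n
    print('t',round(s['t'],2),'pos',np.round(p,4),'rot',np.round(s['ee_rot'],3),'F',np.round(s['force'],1))
    for i in range(n):
        print(np.round(np.r_[R.inv().apply(d)/.12,w/2],3).tolist()); R=R*Ro.from_rotvec(w)
E
python3 -c "
from h import *
plan([.531,.229,.17],3.39,10)"
```

```text
t 0.1 pos [0.239  0.4951 0.2049] rot [-3.141 -0.     2.692] F [-0.4 -0.1 -0.6]
[-0.316, -0.094, 0.029, -0.0, -0.0, -0.035]
[-0.308, -0.116, 0.029, -0.0, -0.0, -0.035]
[-0.299, -0.137, 0.029, -0.0, -0.0, -0.035]
[-0.289, -0.157, 0.029, -0.0, -0.0, -0.035]
[-0.277, -0.177, 0.029, -0.0, -0.0, -0.035]
[-0.264, -0.196, 0.029, -0.0, -0.0, -0.035]
[-0.25, -0.214, 0.029, -0.0, -0.0, -0.035]
[-0.235, -0.231, 0.029, -0.0, -0.0, -0.035]
[-0.218, -0.247, 0.029, -0.0, -0.0, -0.035]
[-0.2, -0.261, 0.029, -0.0, -0.0, -0.035]
```

Emit:
drive_tool:
  series:
    - [[-0.316,-0.094,0.029,0,0,-0.035,0],[-0.308,-0.116,0.029,0,0,-0.035,0],[-0.299,-0.137,0.029,0,0,-0.035,0],[-0.289,-0.157,0.029,0,0,-0.035,0],[-0.277,-0.177,0.029,0,0,-0.035,0]]

```text
t: 0.72
tcp_pos: [0.3858, 0.3613, 0.1877]
ee_rot: [-3.141, -0.0, 3.044]
force: [-1.2, 0.2, 0.3]
grip_width: 0.518
grasp_force: 0.0
```

Emit:
drive_tool:
  series:
    - [[-0.264,-0.196,0.029,0,0,-0.035,0],[-0.25,-0.214,0.029,0,0,-0.035,0],[-0.235,-0.231,0.029,0,0,-0.035,0],[-0.218,-0.247,0.029,0,0,-0.035,0],[-0.2,-0.261,0.029,0,0,-0.035,0]]

```text
t: 1.35
tcp_pos: [0.532, 0.2285, 0.1702]
ee_rot: [-3.142, -0.001, -2.889]
force: [-0.4, -0.4, 0.1]
grip_width: 0.498
grasp_force: 0.0
```

```bash
python3 -c "
from h import *
snap('wrist','w1')
plan([.531,.229,.17],3.39,1)
print(proj('w1',[.531,.229,.019]))"
```

```text
t 1.4 pos [0.5344 0.2256 0.1696] rot [-3.141e+00 -1.000e-03 -2.888e+00] F [ 2.8 -2.9 -1. ]
[0.02, 0.035, -0.004, -0.001, -0.0, 0.003]
(np.float64(318.1356991193879), np.float64(221.3037908269453))
```

View pics/w1.png

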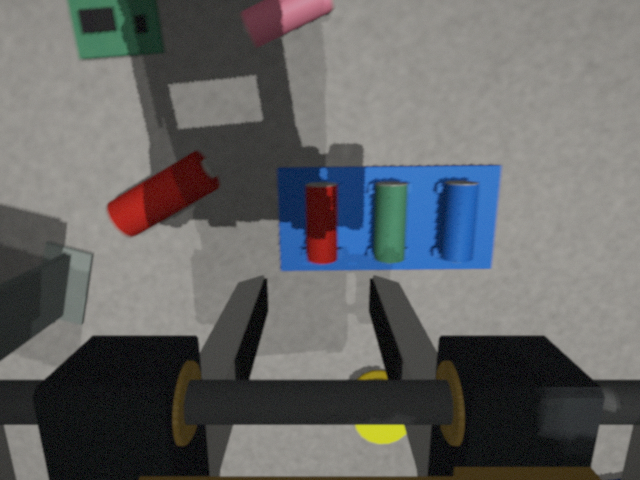

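The wrist view shows the red cell spanning (306–338, 183–263), centre about (321,222). The prediction was (318,221), so the first fix is good. The cradle is square to the image, so the yaw is right.

```bash
python3 -c "
from h import *
print(onz('w1',321.5,222,.019), tri(('w1',321.5,222),('top0',165+196/3.2-.3,185+274/3.2-.3),('scene0',235+509/2.6-.3,175+421/2.6-.3)))
for a in ((279,168),(499,165),(492,268),(283,270)): print(onz('w1',*a,.006))
plan([.531,.2275,.011],3.39,4)"
```

```text
[0.53087371 0.23180542 0.019     ] (array([0.53111088, 0.23024603, 0.01914128]), [0.0015727070766405021, 0.0018293020074020543, 0.0005000470020671987])
[0.49849983 0.18739334 0.006     ]
[0.45091319 0.3613142  0.006     ]
[0.53605494 0.38731805 0.006     ]
[0.58368908 0.21088575 0.006     ]
t 1.4 pos [0.5344 0.2256 0.1696] rot [-3.141e+00 -1.000e-03 -2.888e+00] F [ 2.8 -2.9 -1. ]
[0.006, 0.006, 0.33, -0.0, -0.0, 0.001]
[0.006, 0.006, 0.33, -0.0, -0.0, 0.001]
[0.006, 0.006, 0.33, -0.0, -0.0, 0.001]
[0.006, 0.006, 0.33, -0.0, -0.0, 0.001]
```

Emit:
drive_tool:
  series:
    - [[0,0.01,0.3,0,0,-0.005,0],[0,0,0.3,0,0,0,0],[0,0,0.2,0,0,0,0],[0,0,0,0,0,0,0],[0,0,0,0,0,0,0]]

```text
t: 2.02
tcp_pos: [0.5313, 0.2309, 0.0757]
ee_rot: [3.141, 0.001, -2.881]
force: [0.4, 0.6, -0.7]
grip_width: 0.5
grasp_force: 0.0
```

```bash
python3 -c "
from h import *
plan([.531,.230,.011],3.4,2)"
```

```text
t 2.02 pos [0.5313 0.2309 0.0757] rot [ 3.141e+00  1.000e-03 -2.881e+00] F [ 0.4  0.6 -0.7]
[0.003, -0.003, 0.27, 0.0, 0.0, 0.0]
[0.003, -0.003, 0.27, 0.0, 0.0, 0.0]
```

Emit:
drive_tool:
  series:
    - [[0.003,-0.003,0.25,0,0,0,0],[0.003,-0.003,0.2,0,0,0,0],[0,0,0.09,0,0,0,0],[0,0,0,0,0,0,-1],[0,0,0,0,0,0,-1]]

```text
t: 2.65
tcp_pos: [0.5311, 0.2301, 0.0111]
ee_rot: [3.141, 0.002, -2.881]
force: [-0.0, -0.1, -0.4]
grip_width: 0.324
grasp_force: 0.0
```

Emit:
drive_tool:
  series:
    - [[0,0,0,0,0,0,-1],[0,0,0,0,0,0,-1],[0,0,-0.2,0,0,0,-1],[0,0,-0.3,0,0,0,-1],[0,0,-0.4,0,0,0,-1]]

```text
t: 3.28
tcp_pos: [0.5301, 0.2297, 0.1191]
ee_rot: [-3.142, -0.001, -2.881]
force: [-0.1, 0.8, -0.5]
grip_width: 0.27
grasp_force: 30.0
```

Emit:
drive_tool:
  series:
    - [[0,0,-0.4,0,0,0,-1],[0,0,-0.3,0,0,0,-1],[0,0,-0.1,0,0,0,-1],[0,0,0,0,0,0,-1],[0,0,0,0,0,0,-1]]

```text
t: 3.9
tcp_pos: [0.53, 0.2297, 0.2121]
ee_rot: [-3.141, -0.002, -2.881]
force: [0.2, -0.8, -1.1]
grip_width: 0.269
grasp_force: 30.0
```

```bash
python3 -c "
from h import *
plan([.642,.002,.215],np.pi,10)"
```

```text
t 3.9 pos [0.53   0.2297 0.2121] rot [-3.141e+00 -2.000e-03 -2.881e+00] F [ 0.2 -0.8 -1.1]
[-0.041, -0.207, -0.002, -0.0, -0.0, 0.013]
[-0.047, -0.206, -0.002, -0.0, -0.0, 0.013]
[-0.052, -0.205, -0.002, -0.0, -0.0, 0.013]
[-0.057, -0.203, -0.002, -0.0, -0.0, 0.013]
[-0.063, -0.202, -0.002, -0.0, -0.0, 0.013]
[-0.068, -0.2, -0.002, -0.0, -0.0, 0.013]
[-0.073, -0.198, -0.002, -0.0, -0.0, 0.013]
[-0.078, -0.196, -0.002, -0.0, -0.0, 0.013]
[-0.083, -0.194, -0.002, -0.0, -0.0, 0.013]
[-0.088, -0.192, -0.002, -0.0, -0.0, 0.013]
```

Emit:
drive_tool:
  series:
    - [[-0.041,-0.207,0,0,0,0.013,-1],[-0.047,-0.206,0,0,0,0.013,-1],[-0.052,-0.205,0,0,0,0.013,-1],[-0.057,-0.203,0,0,0,0.013,-1],[-0.063,-0.202,0,0,0,0.013,-1]]

```text
t: 4.53
tcp_pos: [0.5863, 0.1153, 0.2122]
ee_rot: [-3.142, -0.002, -3.012]
force: [-0.1, 0.3, -1.2]
grip_width: 0.267
grasp_force: 30.0
```

Emit:
drive_tool:
  series:
    - [[-0.068,-0.2,0,0,0,0.013,-1],[-0.073,-0.198,0,0,0,0.013,-1],[-0.078,-0.196,0,0,0,0.013,-1],[-0.083,-0.194,0,0,0,0.013,-1],[-0.088,-0.192,0,0,0,0.013,-1]]

```text
t: 5.15
tcp_pos: [0.6427, 0.0013, 0.2131]
ee_rot: [3.142, -0.001, 3.14]
force: [-0.2, 0.0, -1.0]
grip_width: 0.273
grasp_force: 30.0
```

Emit:
drive_tool:
  series:
    - [[0,0,0,0,0,0,-1],[0,0,0,0,0,0,-1],[0,0,0,0,0,0,-1],[0,0,0,0,0,0,-1],[0,0,0,0,0,0,-1]]

```text
t: 5.78
tcp_pos: [0.6422, 0.0027, 0.214]
ee_rot: [3.142, 0.0, -3.141]
force: [1.0, -0.5, -1.4]
grip_width: 0.269
grasp_force: 30.0
```

```bash
python3 -c "
from h import *
snap('wrist','w2'); s=snap('scene','s2')
a=s['image'][150:300,220:420]; b=cv2.imread('pics/w2.png')
cv2.imwrite('pics/m2.png',np.hstack([cv2.resize(a,(400,300),interpolation=cv2.INTER_CUBIC),cv2.resize(b,(400,300))]))
plan([.642,.002,.160],np.pi,1)
for p in ([.642,-.010,.136],[.592,-.063,.16],[.692,-.063,.16],[.596,.045,.152],[.688,.045,.152]): print(proj('w2',p))"
```

```text
t 5.88 pos [0.6422 0.0026 0.2139] rot [-3.142  0.    -3.141] F [-0.2 -1.2 -1.3]
[0.002, -0.005, 0.449, -0.0, 0.0, 0.0]
(np.float64(297.03763340407374), np.float64(246.7721272034562))
(np.float64(199.00134568465987), np.float64(172.32751648547782))
(np.float64(210.60208246247853), np.float64(334.78293991241026))
(np.float64(389.6642856519588), np.float64(178.21351566707705))
(np.float64(383.009503445779), np.float64(323.309186250636))
```

View pics/m2.png

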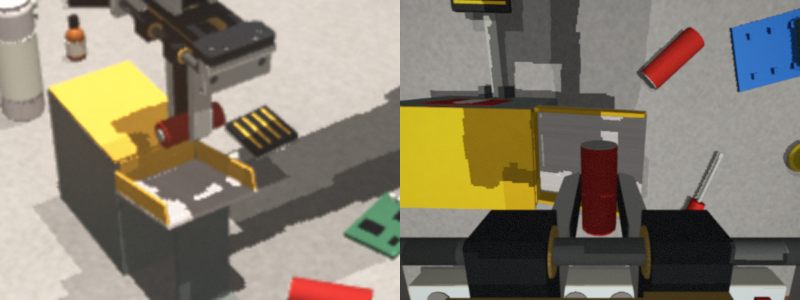

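The wrist view shows the near chute wall's outer end at full-res (392,179), against a predicted (390,178). The bin pose holds, and the cell is gripped along the chute's x. I'll tilt to the chute slope and lower.

```bash
python3 -c "
from h import *
plan([.642,.0,.195],np.pi,2,np.pi-.28)"
```

```text
t 5.88 pos [0.6422 0.0026 0.2139] rot [-3.142  0.    -3.141] F [-0.2 -1.2 -1.3]
[0.001, -0.011, 0.079, -0.07, -0.0, 0.0]
[0.001, -0.022, 0.076, -0.07, -0.0, 0.0]
```

Emit:
drive_tool:
  series:
    - [[0,-0.011,0.079,-0.07,0,0,-1],[0,-0.022,0.076,-0.07,0,0,-1],[0,0,0,0,0,0,-1],[0,0,0,0,0,0,-1],[0,0,0,0,0,0,-1]]

```text
t: 6.5
tcp_pos: [0.6425, 0.0006, 0.1956]
ee_rot: [2.863, 0.001, -3.14]
force: [0.2, 0.4, -0.9]
grip_width: 0.267
grasp_force: 30.0
```

```bash
python3 -c "
from h import *
plan([.642,.0,.1465],np.pi,4,np.pi-.28)"
```

```text
t 6.5 pos [6.425e-01 6.000e-04 1.956e-01] rot [ 2.863e+00  1.000e-03 -3.140e+00] F [ 0.2  0.4 -0.9]
[0.001, -0.029, 0.098, -0.0, 0.0, 0.0]
[0.001, -0.029, 0.098, -0.0, 0.0, 0.0]
[0.001, -0.029, 0.098, -0.0, 0.0, 0.0]
[0.001, -0.03, 0.098, -0.0, 0.0, 0.0]
```

Emit:
drive_tool:
  series:
    - [[0,-0.029,0.098,0,0,0,-1],[0,-0.029,0.098,0,0,0,-1],[0,-0.029,0.098,0,0,0,-1],[0,-0.029,0.098,0,0,0,-1],[0,0,0,0,0,0,-1]]

```text
t: 7.12
tcp_pos: [0.6419, -0.0006, 0.1448]
ee_rot: [2.861, -0.002, -3.141]
force: [0.5, 0.1, -0.0]
grip_width: 0.269
grasp_force: 30.0
```

Emit:
drive_tool:
  series:
    - [[0,0,0,0,0,0,-1],[0,0,0,0,0,0,-0.2],[0,0,0,0,0,0,-0.1],[0,0,0,0,0,0,-0.1],[0,0,0,0,0,0,-0.1]]

```text
t: 7.75
tcp_pos: [0.6423, -0.0006, 0.146]
ee_rot: [2.862, 0.0, -3.141]
force: [-0.2, 0.1, 0.1]
grip_width: 0.452
grasp_force: 0.1
```

Emit:
drive_tool:
  series:
    - [[0,0,-0.1,0,0,0,-0.1],[0,0,-0.15,0,0,0,-0.1],[0,0,-0.25,0,0,0,-0.1],[0,0,-0.25,0,0,0,-0.1],[0,0,-0.1,0,0,0,-0.1]]

```text
t: 8.38
tcp_pos: [0.6427, -0.0295, 0.2468]
ee_rot: [2.862, 0.004, 3.141]
force: [-0.6, 0.1, -0.6]
grip_width: 0.449
grasp_force: 0.0
```

Emit:
drive_tool:
  series:
    - [[0,0,0,0.07,0,0,-1],[0,0,0,0.07,0,0,-1],[0,0,0,0,0,0,-1],[0.2,0,0,0,0,0,-1],[0.3,0,0,0,0,0,-1]]

```text
t: 9.0
tcp_pos: [0.5815, -0.0291, 0.2431]
ee_rot: [3.139, -0.001, 3.141]
force: [0.9, -0.5, 0.2]
grip_width: 0.006
grasp_force: 0.0
```

```bash
python3 -c "
from h import *
s=snap('scene','s3'); t=snap('top','t3')
a=s['image'][150:300,220:420]; b=t['image'][180:315,280:460]
cv2.imwrite('pics/m3.png',np.hstack([cv2.resize(a,(400,300),interpolation=cv2.INTER_CUBIC),cv2.resize(b,(400,300),interpolation=cv2.INTER_CUBIC)]))
plan([.457,-.141,.2],np.pi,5)
print(proj('s3',[.642,-.047,.139]),proj('t3',[.642,-.047,.139]))"
```

```text
t 9.1 pos [ 0.5802 -0.0292  0.2441] rot [ 3.139e+00 -1.000e-03  3.141e+00] F [1.9 0.3 0.6]
[0.205, -0.187, 0.073, 0.0, -0.0, -0.0]
[0.205, -0.187, 0.073, 0.0, -0.0, -0.0]
[0.205, -0.187, 0.073, 0.0, -0.0, -0.0]
[0.205, -0.187, 0.073, 0.0, -0.0, -0.0]
[0.205, -0.186, 0.073, 0.0, -0.0, -0.0]
(np.float64(303.61025091259734), np.float64(233.22932210980386)) (np.float64(327.8179722692923), np.float64(219.31348892463956))
```

View pics/m3.png

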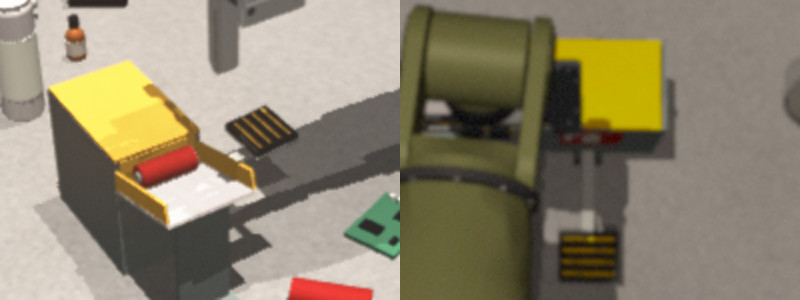

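The left crop shows the red cell resting at the chute's foot at full-res (304,233), against a predicted (304,233), so step 1 looks met. Next I'll move over the pedal with the fingers shut.

Emit:
drive_tool:
  series:
    - [[0.206,-0.187,0,0,0,0,-1],[0.206,-0.187,0,0,0,0,-1],[0.206,-0.187,0,0,0,0,-1],[0.206,-0.187,0,0,0,0,-1],[0.206,-0.187,0,0,0,0,-1]]

```text
t: 9.72
tcp_pos: [0.4582, -0.142, 0.2439]
ee_rot: [3.139, 0.0, 3.141]
force: [0.4, -0.9, -0.7]
grip_width: 0.004
grasp_force: 0.0
```

Emit:
drive_tool:
  series:
    - [[0,0,0.3,0,0,0,-1],[0,0,0.35,0,0,0,-1],[0,0,0.3,0,0,0,-1],[0,0,0.15,0,0,0,-1],[0,0,0,0,0,0,-1]]

```text
t: 10.35
tcp_pos: [0.4584, -0.1412, 0.111]
ee_rot: [3.139, -0.002, 3.14]
force: [0.1, 0.5, 0.4]
grip_width: 0.006
grasp_force: 0.0
```

```bash
python3 -c "
from h import *
plan([.457,-.141,.1],np.pi,1)"
```

```text
t 10.35 pos [ 0.4584 -0.1412  0.111 ] rot [ 3.139e+00 -2.000e-03  3.140e+00] F [0.1 0.5 0.4]
[0.012, 0.002, 0.091, 0.001, -0.001, -0.001]
```

Emit:
drive_tool:
  series:
    - [[0.01,0,0.06,0,0,0,-1],[0,0,0.06,0,0,0,-1],[0,0,0.05,0,0,0,-1],[0,0,0.05,0,0,0,-1],[0,0,0,0,0,0,-1]]

```text
t: 10.98
tcp_pos: [0.4573, -0.1409, 0.0851]
ee_rot: [3.141, -0.001, -3.141]
force: [-1.0, -0.5, 0.3]
grip_width: 0.005
grasp_force: 0.0
```

Emit:
drive_tool:
  series:
    - [[0,0,0.03,0,0,0,-1],[0,0,0.03,0,0,0,-1],[0,0,0.03,0,0,0,-1],[0,0,0.03,0,0,0,-1],[0,0,0,0,0,0,-1]]

```text
t: 11.6
tcp_pos: [0.4574, -0.141, 0.0709]
ee_rot: [3.141, -0.0, -3.141]
force: [0.8, 0.3, 0.1]
grip_width: 0.003
grasp_force: 0.0
```

Emit:
drive_tool:
  series:
    - [[0,0,0.02,0,0,0,-1],[0,0,0.02,0,0,0,-1],[0,0,0.02,0,0,0,-1],[0,0,0.02,0,0,0,-1],[0,0,0,0,0,0,-1]]

```text
t: 12.22
tcp_pos: [0.4574, -0.141, 0.0614]
ee_rot: [3.141, -0.0, -3.141]
force: [0.2, 0.2, 0.2]
grip_width: 0.006
grasp_force: 0.0
```

Emit:
drive_tool:
  series:
    - [[0,0,0.01,0,0,0,-1],[0,0,0.01,0,0,0,-1],[0,0,0.01,0,0,0,-1],[0,0,0.01,0,0,0,-1],[0,0,0,0,0,0,-1]]

```text
t: 12.85
tcp_pos: [0.4572, -0.1411, 0.057]
ee_rot: [-3.142, -0.001, -3.141]
force: [-4.9, -0.0, 7.6]
grip_width: 0.004
grasp_force: 3.6
```

Emit:
drive_tool:
  series:
    - [[0,0,0.01,0,0,0,-1],[0,0,0.01,0,0,0,-1],[0,0,0,0,0,0,-1],[0,0,0,0,0,0,-1],[0,0,0,0,0,0,-1]]

```text
t: 13.48
tcp_pos: [0.4571, -0.1411, 0.0546]
ee_rot: [3.142, -0.001, -3.141]
force: [-5.7, 0.6, 8.7]
grip_width: 0.006
grasp_force: 3.7
```

Emit:
drive_tool:
  series:
    - [[0.008,0,0.02,0,0,0,-1],[0.004,0,0.02,0,0,0,-1],[0.003,0,0.02,0,0,0,-1],[0.002,0,0.02,0,0,0,-1],[0,0,0,0,0,0,-1]]

```text
t: 14.1
tcp_pos: [0.4549, -0.1411, 0.0449]
ee_rot: [3.142, -0.001, -3.141]
force: [-6.5, 0.1, 9.2]
grip_width: 0.007
grasp_force: 4.3
```

Emit:
drive_tool:
  series:
    - [[0.004,0,0.01,0,0,0,-1],[0.004,0,0.01,0,0,0,-1],[0,0,0.01,0,0,0,-1],[0,0,0,0,0,0,-1],[0,0,0,0,0,0,-1]]

```text
t: 14.72
tcp_pos: [0.4544, -0.1411, 0.0416]
ee_rot: [-3.142, -0.0, -3.141]
force: [-5.6, 1.0, 9.6]
grip_width: 0.007
grasp_force: 5.0
```

Emit:
drive_tool:
  series:
    - [[0.01,0,0.01,0,0,0,-1],[0.01,0,0.01,0,0,0,-1],[0,0,0.01,0,0,0,-1],[0,0,0.01,0,0,0,-1],[0,0,0,0,0,0,-1]]

```text
t: 15.35
tcp_pos: [0.4534, -0.1412, 0.0374]
ee_rot: [-3.141, 0.003, -3.141]
force: [2.4, 2.8, 8.2]
grip_width: 0.003
grasp_force: 4.8
```

Emit:
drive_tool:
  series:
    - [[0.003,0,0.01,0,0,0,-1],[0.003,0,0.01,0,0,0,-1],[0,0,0.01,0,0,0,-1],[0,0,0,0,0,0,-1],[0,0,0,0,0,0,-1]]

```text
t: 15.98
tcp_pos: [0.4528, -0.1412, 0.0339]
ee_rot: [-3.141, 0.004, -3.141]
force: [2.2, 2.5, 11.2]
grip_width: 0.004
grasp_force: 5.3
```

```bash
python3 -c "
from h import *
print(r.read_state())"
```

```text
{'t': 15.975, 'qpos': array([-3.79928996e-01,  3.61308830e-01,  1.89036663e+00,  7.42554425e-04,
        8.86258172e-01, -1.95132468e+00]), 'dq': array([-8.57053873e-04, -4.31883353e-04, -4.57733698e-04,  4.84965168e-04,
        5.16997190e-05, -1.04624884e-03]), 'joint_efforts': array([-1.51047617e+00, -4.26828897e+01, -2.23962379e+01, -7.32466578e-01,
        5.08796219e-01,  1.53562194e-02]), 'tcp_pos': array([ 0.4528231 , -0.14124807,  0.03390759]), 'ee_rot': array([-3.14076941,  0.00361146, -3.14146029]), 'force': array([ 2.19235933,  2.45379848, 11.15333194]), 'wrist_torque': array([ 0.54911849, -0.57891412, -0.008588  ]), 'grasp_force': 5.294852976221591, 'grip_width': 0.004376586552384464}
```

Small 0.6–1.2 mm steps now.

Emit:
drive_tool:
  series:
    - [[0,0,0.005,0,0,0,-1],[0,0,0.005,0,0,0,-1],[0,0,0,0,0,0,-1],[0,0,0,0,0,0,-1],[0,0,0,0,0,0,-1]]

```text
t: 16.6
tcp_pos: [0.4528, -0.1412, 0.0327]
ee_rot: [-3.141, 0.004, -3.141]
force: [2.3, 3.3, 12.3]
grip_width: 0.002
grasp_force: 5.8
```

Emit:
drive_tool:
  series:
    - [[0,0,0.004,0,0,0,-1],[0,0,0,0,0,0,-1],[0,0,0,0,0,0,-1],[0,0,0,0,0,0,-1],[0,0,0,0,0,0,-1]]

```text
t: 17.23
tcp_pos: [0.4528, -0.1413, 0.0324]
ee_rot: [-3.141, 0.004, -3.141]
force: [1.1, 2.8, 13.3]
grip_width: 0.002
grasp_force: 6.8
```

Emit:
drive_tool:
  series:
    - [[0,0,0.004,0,0,0,-1],[0,0,0,0,0,0,-1],[0,0,0,0,0,0,-1],[0,0,0,0,0,0,-1],[0,0,0,0,0,0,-1]]

```text
t: 17.85
tcp_pos: [0.4529, -0.1413, 0.032]
ee_rot: [-3.141, 0.004, -3.141]
force: [-0.3, 2.4, 15.7]
grip_width: 0.004
grasp_force: 7.7
```

```bash
python3 -c "
from h import *
s=snap('scene','s4'); 
a=s['image'][140:300,210:420]; 
cv2.imwrite('pics/m4.png',cv2.resize(a,None,fx=3.5,fy=3.5,interpolation=cv2.INTER_CUBIC)); print(r.read_state()['force'])"
```

```text
[ 0.02510317  3.12940327 14.82300871]
```

View pics/m4.png

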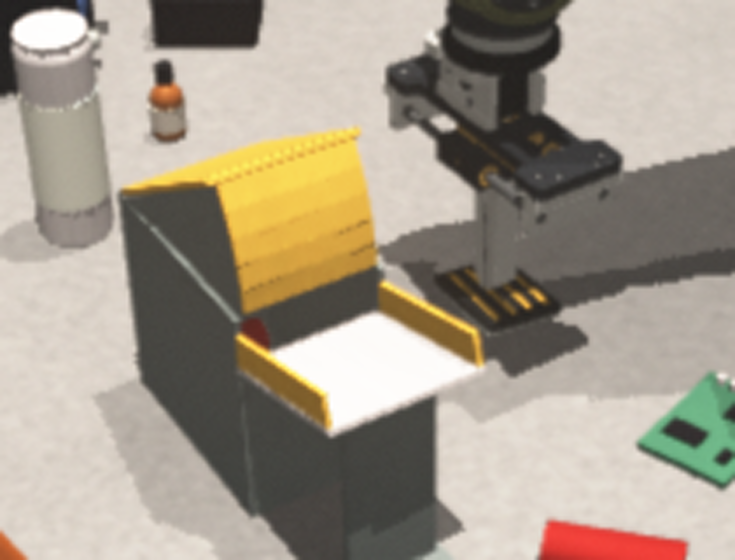

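The picture shows the lid raised with the apron clear and most of the mouth open. There is a red patch at crop (257,333), so I'm checking whether the cell is moving or stuck.

Emit:
drive_tool:
  series:
    - [[0,0,0.003,0,0,0,-1],[0,0,0,0,0,0,-1],[0,0,0,0,0,0,-1],[0,0,0,0,0,0,-1],[0,0,0,0,0,0,-1]]

```text
t: 18.52
tcp_pos: [0.4529, -0.1413, 0.0318]
ee_rot: [-3.141, 0.004, -3.141]
force: [0.9, 3.0, 16.7]
grip_width: 0.002
grasp_force: 8.4
```

```bash
python3 -c "
from h import *
s=snap('scene','s5')
a=s['image'][210:260,260:350]
cv2.imwrite('pics/m5.png',cv2.resize(a,None,fx=7,fy=7,interpolation=cv2.INTER_CUBIC))
o=cv2.imread('pics/s4.png').astype(int); d=abs(s['image'].astype(int)-o).max(2)[200:270,260:350]; print('diff',d.max())
for nm,p in dict(rest=[.642,-.047,.139],inside=[.642,-.1,.02],endfar=[.674,-.047,.139],endin=[.674,-.07,.11]).items(): print(nm,proj('s5',p))
print(r.read_state()['force'],r.read_state()['tcp_pos'])"
```

```text
diff 30
rest (np.float64(303.61025091259734), np.float64(233.22932210980386))
inside (np.float64(293.31200923338054), np.float64(262.84052272905967))
endfar (np.float64(290.0052146198478), np.float64(238.70717307931574))
endin (np.float64(285.1841883103051), np.float64(243.8342694151014))
[ 0.72847433  2.6160966  16.69904485] [ 0.45289922 -0.1412797   0.03176852]
```

View pics/m5.png

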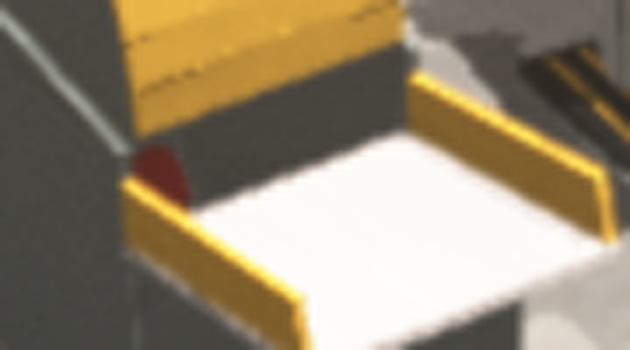

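```bash
python3 -c "
from h import *
b=np.array([.642,-.141,0])
for uv in((280,232),(284,235),(286.5,238)):
  print([np.round(onz('s5',*uv,z)-b,3).tolist() for z in (.15,.13,.1,.06,.03)])
w=snap('wrist','w5')['image']; t=snap('top','t5')['image']
cv2.imwrite('pics/m6.png',np.hstack([cv2.resize(w,(400,300)),cv2.resize(t[180:315,280:460],(400,300),interpolation=cv2.INTER_CUBIC)]))
"
```

```text
[[0.044, 0.076, 0.15], [0.033, 0.053, 0.13], [0.016, 0.019, 0.1], [-0.007, -0.028, 0.06], [-0.024, -0.062, 0.03]]
[[0.042, 0.089, 0.15], [0.031, 0.067, 0.13], [0.014, 0.033, 0.1], [-0.009, -0.013, 0.06], [-0.027, -0.047, 0.03]]
[[0.043, 0.1, 0.15], [0.032, 0.078, 0.13], [0.014, 0.045, 0.1], [-0.009, -0.0, 0.06], [-0.026, -0.034, 0.03]]
```

The ray through the red patch meets the bin floor region at bin (-0.026, -0.047, 0.03), and the visible rounded edge is the cell's -x end. So the cell lies on the bin's bottom. Force now rises about 5 N/mm, so the pedal is on its stop. I'll let it up slowly.

Emit:
drive_tool:
  series:
    - [[0,0,-0.01,0,0,0,-1],[-0.004,0,-0.01,0,0,0,-1],[-0.004,0,-0.015,0,0,0,-1],[-0.004,0,-0.015,0,0,0,-1],[-0.004,0,-0.015,0,0,0,-1]]

```text
t: 19.3
tcp_pos: [0.4538, -0.1412, 0.0389]
ee_rot: [-3.141, 0.001, -3.141]
force: [-2.5, 1.8, 10.3]
grip_width: 0.002
grasp_force: 5.4
```

Emit:
drive_tool:
  series:
    - [[-0.004,0,-0.015,0,0,0,-1],[-0.004,0,-0.015,0,0,0,-1],[-0.004,0,-0.015,0,0,0,-1],[-0.004,0,-0.015,0,0,0,-1],[-0.004,0,-0.015,0,0,0,-1]]

```text
t: 19.92
tcp_pos: [0.4554, -0.1411, 0.0475]
ee_rot: [-3.141, -0.001, -3.141]
force: [-6.2, -0.8, 9.9]
grip_width: 0.003
grasp_force: 4.7
```

Emit:
drive_tool:
  series:
    - [[-0.003,0,-0.015,0,0,0,-1],[-0.003,0,-0.015,0,0,0,-1],[0,0,-0.015,0,0,0,-1],[0,0,-0.015,0,0,0,-1],[0,0,-0.015,0,0,0,-1]]

```text
t: 20.55
tcp_pos: [0.4572, -0.1412, 0.0568]
ee_rot: [-3.141, 0.002, -3.141]
force: [1.7, 0.5, 6.2]
grip_width: 0.007
grasp_force: 3.0
```

Emit:
drive_tool:
  series:
    - [[0,0,-0.01,0,0,0,-1],[0,0,-0.01,0,0,0,-1],[0,0,-0.01,0,0,0,-1],[0,0,-0.01,0,0,0,-1],[0,0,-0.01,0,0,0,-1]]

```text
t: 21.18
tcp_pos: [0.456, -0.1409, 0.0618]
ee_rot: [3.141, -0.001, -3.141]
force: [-0.2, -0.2, 0.7]
grip_width: 0.003
grasp_force: 0.0
```

Emit:
drive_tool:
  series:
    - [[0,0,-0.1,0,0,0,-1],[0,0,-0.3,0,0,0,-1],[0,0,-0.4,0,0,0,-1],[0,0,-0.2,0,0,0,-1],[0,0,0,0,0,0,-1]]

```text
t: 21.8
tcp_pos: [0.457, -0.1413, 0.1839]
ee_rot: [-3.14, 0.003, -3.141]
force: [-0.2, 0.3, -0.5]
grip_width: 0.006
grasp_force: 0.0
```

```bash
python3 -c "
from h import *
s=snap('scene','s7')
a=s['image'][140:420,130:520]
cv2.imwrite('pics/m7.png',cv2.resize(a,None,fx=2,fy=2,interpolation=cv2.INTER_CUBIC)); print(r.read_state()['force'],r.read_state()['t'])"
```

```text
[ 0.66781722  0.08898697 -0.47854638] 21.85
```

View pics/m7.png

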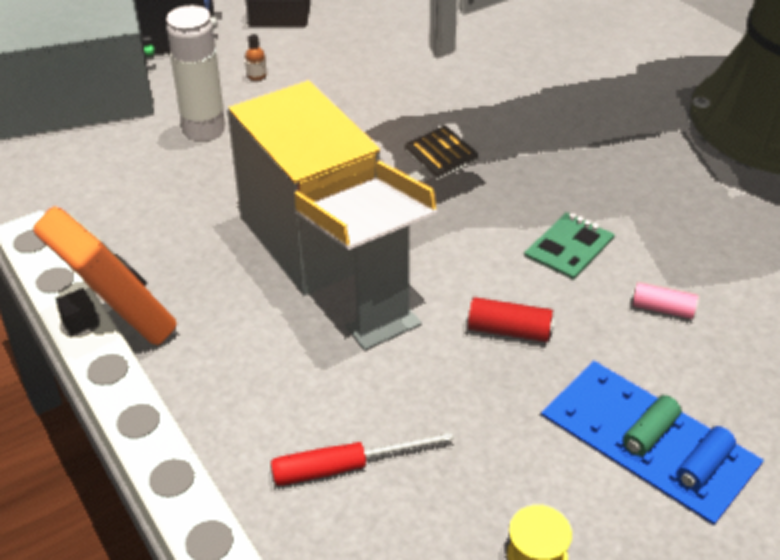

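The lid is shut at crop (305,130), the chute is empty at (370,210), the pedal is up at (442,150), and everything else is in place.

```bash
python3 -c "
from plant import r
print(r.sign_off())"
```

```text
the job is handed in; nothing more can be done
None
```

The spent red cell is in the bin, the pedal was let up slowly and the lid is shut; the last picture shows the other things in place, and the job was handed in at about 22 s (no verdict came back).

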